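Sort the plant-trolley castors and click the case shut

ROBOT

A 6-joint arm with a two-finger parallel gripper is mounted at the origin on the work surface. World frame = base frame: x ahead of the robot, y to its left, z up, the work surface at z = 0. Lengths are in m, angles in rad, forces in N, time in s.
With the tool pointing down it reaches from about 0.35 to 0.85 m from the base axis. Payload 8.1 kg.
Tool frame: the origin (TCP) lies at the very end of the fingers, on their centre line; the grasp point (between the pads) lies 19 mm behind it; z points along the fingers, x is the direction in which the jaws open and shut, and the axes are right-handed (so a half turn about z gives the same grasp; the last joint's range is limited). The gripper opens to 93 mm and grips with 3 to 60 N. Pads are 15 mm wide; open, the fingers measure 128 mm over their backs; the gripper's body (75 mm by 188 mm) begins 65 mm behind the grasp point.
Start: joints at [1.15, 0.13, 1.488, -0, 1.523, -0.085], TCP at [0.198, 0.567, 0.219] pointing down, gripper open.
Joint ranges: [-2.96, 2.96], [-0.89, 2.26], [0.02, 2.5], [-1.34, 4.48], [0, 2.73], [-2.66, 2.66]. Speed limits (rad/s): [2.39, 2.39, 2.79, 3.14, 3.14, 3.14].

INTERFACE

Orientations are given as a unit quaternion [w, x, y, z].
In Python, from rig import arm gives the robot as it stands.
- The arm moves only by the shell command python3 -m inch 'ROWS' [FORCE]. ROWS is JSON, one flat list of numbers, 5 for each row, row after row: the shift along the world's x, y, z in mm, then the turn about the world's z in degrees, then the closure, from 0 (fully open) to 1 (shut). A call has 1 to 8 rows; each row is the pose to reach, as a shift and turn from the pose commanded when the call began; what a row does not reach only later rows make up. A row lasts 1/10 s, in which the tool goes at most 50 mm and 8.59 degrees, less where a joint would pass 70% of its speed; a pose out of reach is approached as far as the arm can. A call with a gripper value outside its range is refused whole. The fingers move at their own pace and stop on an object; FORCE is the grip in N (left out, the last holds). Time passes only in rows, so rows that repeat a pose let the fingers close. It gives the time, the measured TCP pose, the force and the opening at its end, in the units of the state.
- arm.observe(): the state, without advancing time (a new reading comes with each control period).
- arm.camera(name): name is "scene" or "top"; returns a dict with "color" (384x512x3 uint8, red, green, blue), "K" (3x3 intrinsics, pixels), "extrinsics" (4x4, takes a point from world to camera coordinates). Camera axes: x right, y down, z forward; pixel columns grow to the right and rows downward; lengths in m; the calibration is good to about 2 mm. A picture is of the moment at which its call begins. There is no depth.
- arm.hand_in(): hands the job in, once; it reports no verdict.
The state is a dict: "time": time; "joint_positions": joint angles; "joint_velocities": joint speeds; "joint_efforts": joint torques, N m; "tcp_pos": TCP position; "tool_rot": TCP orientation; "ft_force": force on the tool from outside, world axes, zero at the start; "moment": the same for the moment, N m; "width": finger opening in m.
Only numpy, scipy, OpenCV 4.12 (cv2) and the standard library are available. Lean on these libraries where they do the work, as an engineer would, in place of code of your own. Each camera call takes 0.05 s, during which the arm holds its last target.

TASK

Give the wheel of every castor on the tray a spin with a finger: stand those that run freely in the aluminium case and those that bind in the plywood crate, each upright on its plate. When all are sorted, swing the case's lid over and press its free edge down past the spring catch until it clicks shut. Leave the gourd, the bombilla and the yerba tin where they are.

Things in the scene. Friction and masses are not known exactly. Their poses are not given: they have to be found in the camera images.
- castor_1_mid (a point): plate castor stood on its mounting plate, wheel up, 52 mm tall; point: its centre, 26 mm above its underside. x = rolling direction, z up. Plate 44 (x) by 40 (y) by 4 mm; steel fork, 28 mm wide outside along y, 24 mm along x, 4 to 42 mm up; rubber wheel 40 mm in diameter, 18 wide, axle along y 32 mm up, top bare, three pale bars across the tread. 0.2 kg, loose. None if absent
- wheel_1 (a joint): turn of castor 1's wheel, rad, 0 at the start, unlimited, growing when the tread's top moves to the castor's +x. A free wheel flicked by a finger stroked across the top of its tread runs on for seconds after the finger leaves; a binding one (about 0.6 N of drag at the tread) stops dead as the finger leaves. None if absent
- castor_2_mid (a point): castor just like castor 1 (stiff wheels cannot be told by eye), standing on the tray; its centre, 26 mm above its underside; x = rolling direction, z up. None if absent
- wheel_2 (a joint): turn of castor 2's wheel, rad, 0 at the start, unlimited, growing when the tread's top moves to the castor's +x. None if absent
- castor_3_mid (a point): castor just like castor 1 (stiff wheels cannot be told by eye), standing on the tray; its centre, 26 mm above its underside; x = rolling direction, z up. None if absent
- wheel_3 (a joint): turn of castor 3's wheel, rad, 0 at the start, unlimited, growing when the tread's top moves to the castor's +x. None if absent
- castor_4_mid (a point): castor just like castor 1 (stiff wheels cannot be told by eye), standing on the tray; its centre, 26 mm above its underside; x = rolling direction, z up. None if absent
- wheel_4 (a joint): turn of castor 4's wheel, rad, 0 at the start, unlimited, growing when the tread's top moves to the castor's +x. None if absent
- castor_5_mid (a point): castor just like castor 1 (stiff wheels cannot be told by eye), standing on the tray; its centre, 26 mm above its underside; x = rolling direction, z up. None if absent
- wheel_5 (a joint): turn of castor 5's wheel, rad, 0 at the start, unlimited, growing when the tread's top moves to the castor's +x. None if absent
- castor_6_mid (a point): castor just like castor 1 (stiff wheels cannot be told by eye), standing on the tray; its centre, 26 mm above its underside; x = rolling direction, z up. None if absent
- wheel_6 (a joint): turn of castor 6's wheel, rad, 0 at the start, unlimited, growing when the tread's top moves to the castor's +x. None if absent
- case: open aluminium case fixed to the table, on the robot's left, outside 204 (x) by 118 (y) by 66 mm tall, walls and floor 4 mm; origin at the centre of its underside; its +x end carries the lid's hinge and points away to the left, its -x end carries the spring catch. Holds three castors in a row along its x.
- lid_hinge (a point): middle of the lid's hinge line, on the top of the case's +x end wall, 66 mm above the table; the line runs along the case's y. The lid is a plate 216 mm long from the hinge to its free edge, 118 mm wide, 6 mm thick, lying on the walls towards the case's -x when shut (outer face then 72 mm above the table)
- lid (a joint): lid angle in rad: 0 shut, about 1.6 upright, 1.95 the stop leaning back outside. The hinge is stiff (0.2 N m): the lid stays where it is left. About 0.05 its lip meets the spring catch, where it needs roughly 5 to 12 N down on the free edge to snap past; below 0.015 it has clicked shut, and it stays there
- catch (a joint): spring catch on the case's -x end, m: 0 out, grows to about 0.003 as the lid's lip pushes it back, and returns to 0 once the lid has clicked
- crate: low open plywood crate fixed to the table, on the robot's right, outside 206 (x) by 120 (y) by 34 mm tall, walls and floor 5 mm; origin at the centre of its underside; its x axis points to the right. Holds three castors in a row along its x.
- tray: bamboo tray fixed to the table, 300 (x) by 286 (y) mm, rim 12 mm high, floor and rim 5 mm thick, origin at the centre of its underside. The castors start on it, in the middle is the gourd (66 mm across, 60 tall) and the bombilla (12 mm thick, lying along x)
- gourd: dark wooden gourd on the tray, 66 mm across, 60 mm tall, loose; origin at the centre of its underside; to be left alone
- bombilla: steel drinking straw with coiled filter, 170 mm long, 12 mm thick, lying on the tray along its own x, loose; to be left alone
- yerbera: squat round tin, 100 mm across, 79 tall, loose, beyond the tray; to be left alone
There are look-alikes about, which are no part of the job. What is shaped like the part that bears castor_5_mid but blue, red or yellow is not meant.

How it is judged:
By the outcome, as a careful person would: the job done as asked, in the order asked, and still so for the second after the job is handed in, with the robot touching nothing.
Of castor_1, castor_2, castor_3, castor_4, castor_5, castor_6 only 3 to 5 are there at a start; the rules pass over those that are not, and their reading is None.
At some moment in a run one of castor_1, castor_2, castor_3, castor_4, castor_5, castor_6 may be knocked a few centimetres aside while the robot is not near it.
It also fails if it takes over 210 s, if anything falls off the work surface, if the arm or the gripper's body presses on something with over 40 N, if the wrist force passes 120 N, or if a joint passes its speed limit or range.

## Working session

There is one attempt and no reset: what is moved stays moved. The work goes in short steps, Python scripts to look and compute and a shell command to move; the robot and the scene stay as the last step left them, time stands still between calls to the robot, and variables do not carry over. Pictures are saved under pics/ and viewed, and the job is handed in when it is done.

```bash
mkdir -p pics; ls; cat > h.py <<'E'
import numpy as np, cv2
from rig import arm
def snap(n,tag):
    c=arm.camera(n); cv2.imwrite(f'pics/{tag}.png',cv2.cvtColor(c['color'],cv2.COLOR_RGB2BGR)); return c
def ray(c,u,v,z):
    K=np.array(c['K']);E=np.array(c['extrinsics']);R=E[:3,:3];t=E[:3,3]
    o=-R.T@t; d=R.T@np.linalg.inv(K)@np.array([u,v,1.]); s=(z-o[2])/d[2]; return o+s*d
def proj(c,p):
    K=np.array(c['K']);E=np.array(c['extrinsics']);q=K@(E[:3,:3]@np.array(p)+E[:3,3]);return q[:2]/q[2]
E
python3 - <<'E'
from h import *
for n in ('scene','top'):
    c=snap(n,n+'0'); E=np.array(c['extrinsics']); print(n,c['K'][0],-E[:3,:3].T@E[:3,3])
print(arm.observe())
E
```

```text
pics
scene [481.37963701   0.         250.92532621] [ 1.27890429 -0.45088965  0.87979918]
top [495.00872438   0.         263.16166829] [0.61258349 0.04856447 1.24130294]
{'time': 0.1, 'joint_positions': array([ 1.14960530e+00,  1.31082156e-01,  1.48916485e+00,  2.31001256e-07,
        1.52298116e+00, -8.54103243e-02]), 'joint_velocities': array([ 0.00187789, -0.0028414 , -0.00167992, -0.00091309,  0.00073796,
        0.00087138]), 'joint_efforts': array([ 1.12211266e-03, -5.61342216e+01, -4.93093979e+01,  7.70513853e-02,
        2.90567562e-02, -7.28206828e-05]), 'tcp_pos': array([0.19748152, 0.56603537, 0.21769745]), 'tool_rot': array([ 4.14784935e-04,  8.15323706e-01,  5.79004823e-01, -7.04759641e-04]), 'ft_force': array([-0.5956694 , -0.41835551,  0.67799536]), 'moment': array([0.01481255, 0.02326868, 0.0179091 ]), 'width': 0.09336030067346084}
```

View pics/scene0.png

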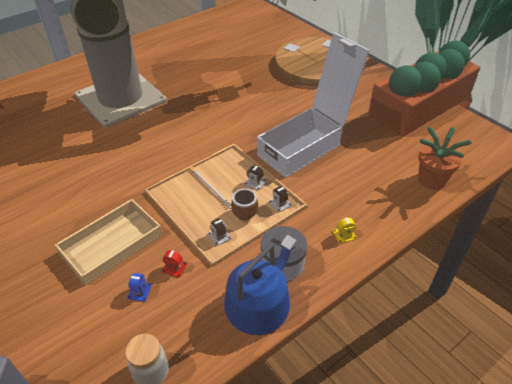

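View pics/top0.png

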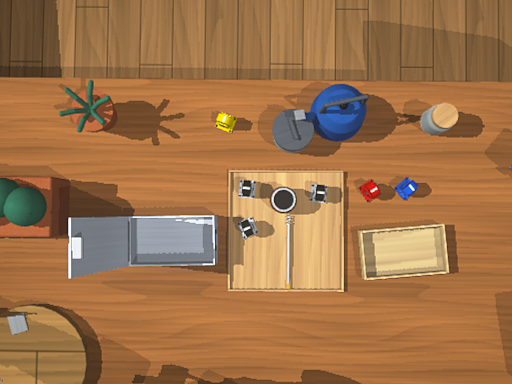

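The scene view shows three castors on the tray: (220,232), (255,177) and (281,198). The gourd is at (244,203), the case is open with its lid leaning back, and the crate is at (108,240). The top view shows the same castors at (247,188), (318,193) and (248,228). I'll enlarge these.

```bash
python3 - <<'E'
from h import *
t=cv2.imread('pics/top0.png');s=cv2.imread('pics/scene0.png')
cv2.imwrite('pics/top0z.png',cv2.resize(t[165:300,225:350],None,fx=5,fy=4.4 and 5,interpolation=cv2.INTER_CUBIC)[:600])
cv2.imwrite('pics/top0c.png',cv2.resize(t[165:290,60:230],None,fx=4.5,fy=4.5,interpolation=cv2.INTER_CUBIC))
cv2.imwrite('pics/scene0z.png',cv2.resize(s[140:265,145:310],None,fx=4.5,fy=4.5,interpolation=cv2.INTER_CUBIC))
cv2.imwrite('pics/top0k.png',cv2.resize(t[170:290,350:460],None,fx=5,fy=5,interpolation=cv2.INTER_CUBIC))
E
```

```text
(no output)
```

View pics/top0z.png

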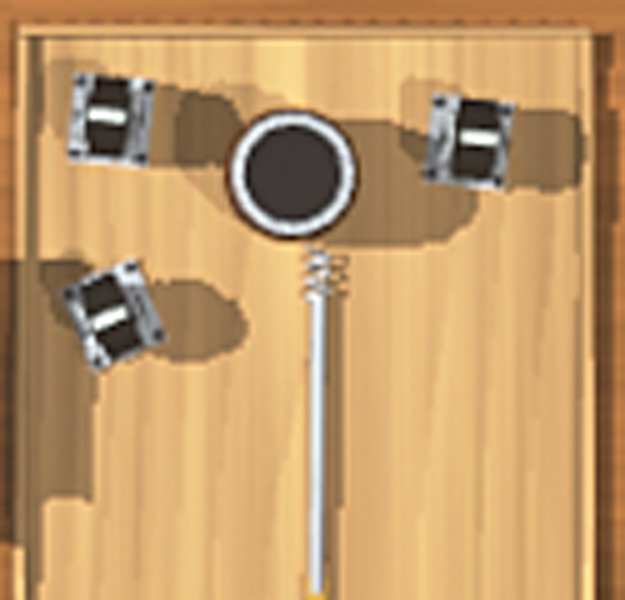

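View pics/top0c.png

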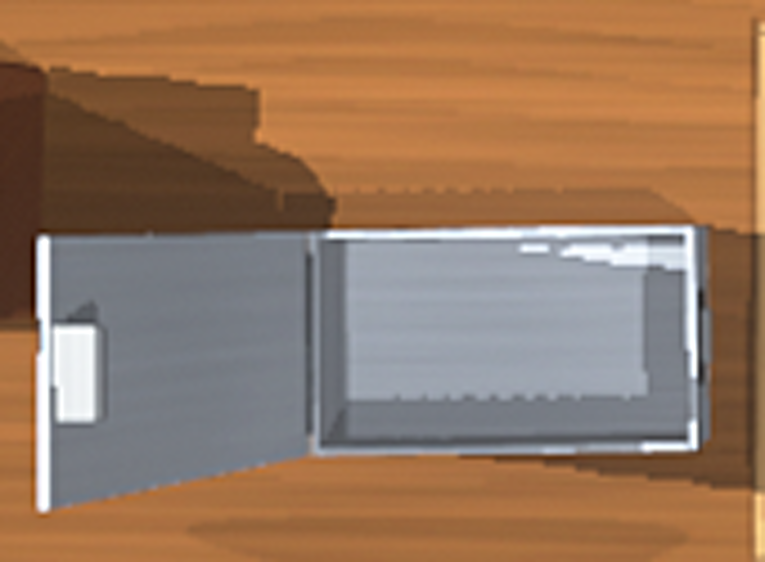

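View pics/scene0z.png

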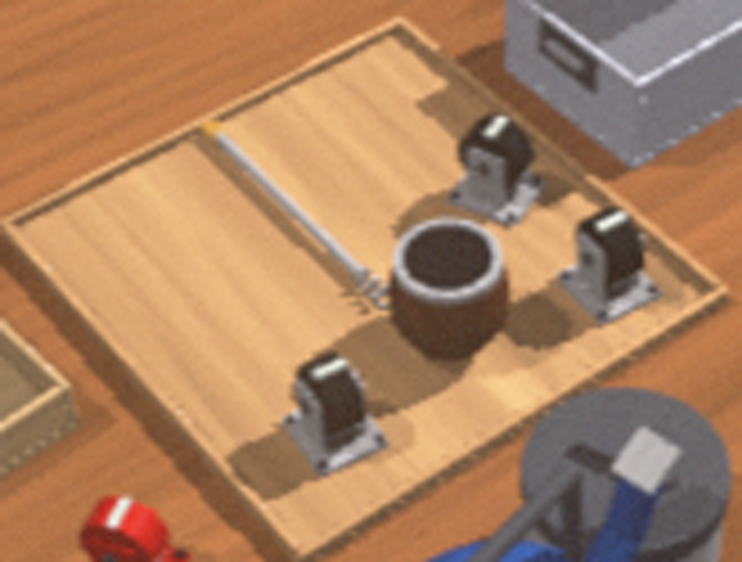

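View pics/top0k.png

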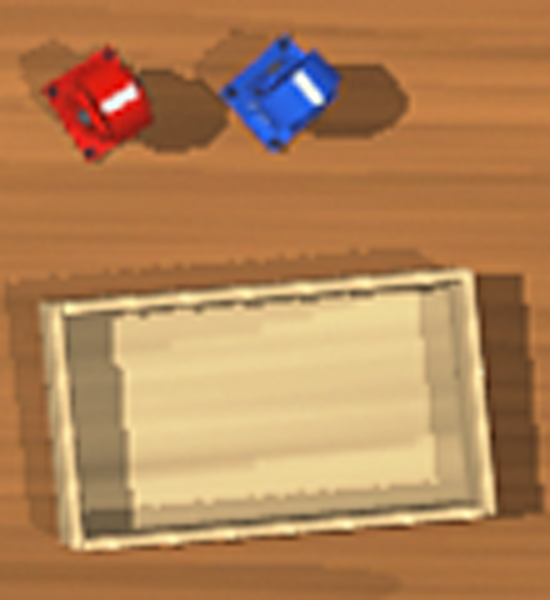

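```bash
python3 - <<'E'
from h import *
c=arm.camera('top'); 
f=lambda p,s,o,z: ray(c,o[0]+(p[0]+.5)/s-.5,o[1]+(p[1]+.5)/s-.5,z)[:2]*1000
cor={'A':[(80,78),(152,82),(140,158),(75,157)],'B':[(437,97),(510,103),(497,187),(430,178)],'C':[(70,293),(132,267),(158,335),(98,365)]}
for k,v in cor.items():
    P=np.array([f(p,5,(225,165),.009) for p in v]); print(k,P.mean(0).round(1),[round(float(np.linalg.norm(P[i]-P[(i+1)%4])),1) for i in range(4)],'xdir deg',[round(float(np.degrees(np.arctan2(*(P[a]-P[b])[::-1]))),1) for a,b in((0,3),(1,2))],[round(float(np.degrees(np.arctan2(*(P[a]-P[b])[::-1])))-90,1) for a,b in((0,1),(3,2))])
# dark mask wheel
im=cv2.cvtColor(c['color'],cv2.COLOR_RGB2GRAY); big=cv2.resize(c['color'],None,fx=5,fy=5,interpolation=cv2.INTER_CUBIC)
hsv=cv2.cvtColor(big,cv2.COLOR_RGB2HSV); m=((hsv[...,2]<75)&(hsv[...,1]<110)).astype(np.uint8)
m=cv2.morphologyEx(m,cv2.MORPH_CLOSE,np.ones((15,15)))
m=cv2.morphologyEx(m,cv2.MORPH_OPEN,np.ones((9,9)))
for ct in cv2.findContours(m,0,2)[0]:
    a=cv2.contourArea(ct)
    if a<1000 or a>9000: continue
    r=cv2.minAreaRect(ct); 
    if 225*5<r[0][0]<350*5 and 165*5<r[0][1]<300*5: print('dark',a,[round(x/5) for x in r[0]],r[1],r[2],f(r[0],5,(0,0),.045).round(1))
# tray, crate, case
print('tray',[f(p,5,(225,165),.012).round(0) for p in((15,28),(595,30))])
K=[(42,303),(470,272),(495,515),(75,548)]
P=np.array([f(p,5,(350,170),.034) for p in K]);print('crate',P.round(0),P.mean(0))
C=[(313,230),(697,228),(697,447),(315,453)]
P=np.array([f(p,4.5,(60,165),.066) for p in C]);print('case',P.round(0),P.mean(0))
G=f((292,174),5,(225,165),.06);print('gourd',G)
print('tin',ray(c,294,132,.079)*1000)
print('kettle',ray(c,338,112,.12)*1000)
E
```

```text
A [671.4  94.4] [36.0, 38.4, 32.4, 39.5] xdir deg [-2.9, -8.3] [-2.5, -0.2]
B [662.2 -83.4] [36.5, 42.4, 33.6, 40.5] xdir deg [-4.5, -8.4] [-4.1, -7.0]
C [573.8  91.9] [33.4, 36.2, 33.3, 38.4] xdir deg [22.0, 21.6] [23.4, 27.2]
dark 2551.5 [246, 228] (82.44122314453125, 52.724876403808594) 62.81888961791992 [574.2  95.2]
dark 1246.0 [320, 197] (32.0, 42.0) 90.0 [650.7 -81.8]
dark 6737.0 [283, 200] (92.0, 92.0) 90.0 [644.4   5.6]
dark 1136.5 [246, 193] (32.0, 41.0) 90.0 [660.4  95.5]
dark 1033.0 [321, 188] (42.6043701171875, 27.508825302124023) 3.5763344764709473 [673.7 -84.3]
tray [array([716., 143.]), array([ 718., -146.])]
crate [[ 571. -178.]
 [ 589. -386.]
 [ 471. -398.]
 [ 453. -194.]] [ 521.11327547 -289.03523479]
case [[601. 371.]
 [604. 169.]
 [489. 167.]
 [483. 368.]] [544.15261118 268.59593046]
gourd [643.56251617   6.16434169]
tin [802.40982204 -17.50679154  79.        ]
kettle [ 842.5869782  -114.97336252  120.        ]
```

```bash
python3 - <<'E'
from h import *
c=arm.camera('top');s=arm.camera('scene')
g=lambda p,k,o:(o[0]+(p[0]+.5)/k-.5,o[1]+(p[1]+.5)/k-.5)
for n,p,q in(('A',(107,117),(610,221)),('B',(480,138),(329,370)),('C',(110,318),(495,126))):
    u=g(p,5,(225,165));w=g(q,4.5,(145,140))
    print(n,(ray(c,*u,.057)*1000).round(1),(ray(s,*w,.057)*1000).round(1), (ray(s,*w,.054)*1000).round(1))
E
```

```text
A [670.   94.9  57. ] [671.8  95.2  57. ] [669.6  97.2  54. ]
B [661.9 -83.7  57. ] [664.3 -82.8  57. ] [662.  -81.5  54. ]
C [573.8  92.3  57. ] [574.7  93.3  57. ] [572.1  95.3  54. ]
```

Three castors: A (671,95), B (663,-83) and C (574,92.5), with headings of about -4, -5 and 23°. The two views agree, and every bar starts at top dead centre. Next I'll move to C and stroke along its x.

```bash
python3 -m inch '[28,-36,0,5,1, 56,-72,0,10,1, 84,-108,0,16,1, 112,-144,0,22,1, 140,-180,0,28,1, 168,-216,0,34,1, 196,-252,0,40,1, 224,-288,0,42,1]' 20
python3 -m inch '[25,-36,-10,0,1, 50,-72,-30,0,1, 75,-108,-60,0,1, 100,-144,-90,0,1, 120,-180,-110,0,1, 130,-197,-130,0,1, 130,-197,-145,0,1, 130,-197,-145,0,1]'
python3 -c "
from rig import arm;o=arm.observe();print(o['joint_positions'].round(2),o['ft_force'],o['tool_rot'])"
```

```text
time: 1.05
tcp_pos: [0.4225, 0.2769, 0.2188]
tool_rot: [0.0, 0.552, 0.834, 0.0]
ft_force: [1.1, 0.9, 0.1]
width: 0.0336
time: 1.85
tcp_pos: [0.5495, 0.0813, 0.0708]
tool_rot: [-0.002, 0.554, 0.832, -0.001]
ft_force: [-0.5, 0.2, -0.7]
width: 0.0005
[ 0.05  0.14  1.76  0.    1.25 -1.91] [-0.50502628  0.20948107 -0.7393079 ] [-0.00220275  0.55425551  0.83234253 -0.00137478]
```

```bash
python3 -m inch '[0,0,-8,0,1, 0,0,-12,0,1,0,0,-12,0,1]'; python3 - <<'E'
from h import *
c=snap('top','t1');s=snap('scene','s1');print(arm.observe()['tcp_pos'])
t=cv2.cvtColor(c['color'],4);s=cv2.cvtColor(s['color'],4)
a=cv2.resize(t[140:300,200:360],(480,480));b=cv2.resize(s[100:270,130:310],(508,480))
cv2.imwrite('pics/z1.png',cv2.resize(np.hstack([a,b]),(790,384)))
E
```

```text
time: 2.15
tcp_pos: [0.5514, 0.0825, 0.0618]
tool_rot: [0.0, 0.553, 0.833, 0.0]
ft_force: [-0.3, -0.2, -0.2]
width: 0.0003
[0.55190124 0.08224131 0.06234887]
```

View pics/z1.png

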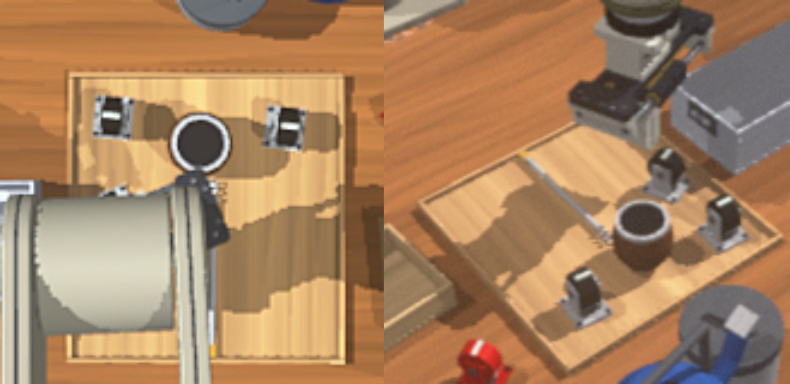

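The arm does show in the pictures. With the hand behind C, at (610,90) in the right panel, the scene camera still sees the wheel. So I'll stroke from the far side back toward -x.

```bash
cat > look.py <<'E'
import sys
from h import *
tag=sys.argv[1]; P=[float(x)/1000 for x in sys.argv[2:5]]; n=int(sys.argv[5]) if len(sys.argv)>5 else 4
cams=sys.argv[6] if len(sys.argv)>6 else 'scene'
out=[]
for i in range(n):
    c=arm.camera(cams);u,v=proj(c,P).round().astype(int)
    im=cv2.cvtColor(c['color'],4);out.append(cv2.resize(im[v-20:v+20,u-20:u+20],(195,195),interpolation=cv2.INTER_CUBIC))
cv2.imwrite(f'pics/{tag}.png',np.hstack(out)); o=arm.observe();print(o['time'],o['tcp_pos'].round(4),o['ft_force'].round(1))
E
python3 -m inch '[0,0,20,0,1, 28,12,20,0,1, 48,20,20,0,1, 48,20,-5.5,0,1, 48,20,-5.5,0,1, 36,15,-5.5,0,1, 9,3,-5.5,0,1, -18,-8,5,0,1]'; python3 look.py z2 574 93 40 4
```

```text
time: 3.05
tcp_pos: [0.5317, 0.0733, 0.0662]
tool_rot: [-0.001, 0.553, 0.833, -0.001]
ft_force: [-0.6, -0.4, 0.0]
width: 0.0005
3.25 [0.5341 0.0735 0.0679] [ 0.7 -0.2 -0.3]
```

View pics/z2.png

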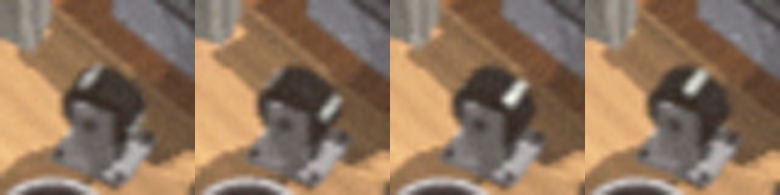

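C's bars step through all four frames after the finger left, so it runs freely. Now A.

```bash
python3 -m inch '[10,0,30,-5,1, 50,4,40,-10,1, 90,8,40,-18,1, 130,14,40,-25,1, 160,18,30,-27,1, 166,19,10,-27,1, 166,19,0,-27,1,166,19,0,-27,1]'; python3 -m inch '[0,0,-10.5,0,1, 0,0,-10.5,0,1, -13,1,-10.5,0,1,-42,3,-10.5,0,1,-70,5,0,0,1]';python3 look.py z3 671 95 40 4
```

```text
time: 4.05
tcp_pos: [0.6979, 0.0927, 0.0636]
tool_rot: [-0.002, 0.733, 0.681, -0.002]
ft_force: [0.1, 0.1, 0.2]
width: 0.0004
time: 4.55
tcp_pos: [0.6278, 0.0973, 0.0659]
tool_rot: [-0.0, 0.733, 0.68, -0.001]
ft_force: [-1.5, -1.2, 1.1]
width: 0.0006
4.75 [0.6302 0.0976 0.0682] [-0.1  0.1  0.1]
```

View pics/z3.png

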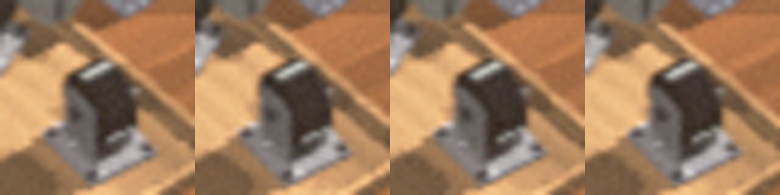

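```bash
python3 - <<'E'
from h import *
a=[]
for f in('s1',):
    im=cv2.imread(f'pics/{f}.png')
c=arm.camera('scene');cur=cv2.cvtColor(c['color'],4)
u,v=proj(c,(.671,.095,.04)).round().astype(int);print(u,v)
a=[cv2.resize(i[v-20:v+20,u-20:u+20],(390,390),interpolation=cv2.INTER_CUBIC) for i in(im,cur)]
cv2.imwrite('pics/z4.png',np.hstack(a))
E
```

```text
280 194
```

View pics/z4.png

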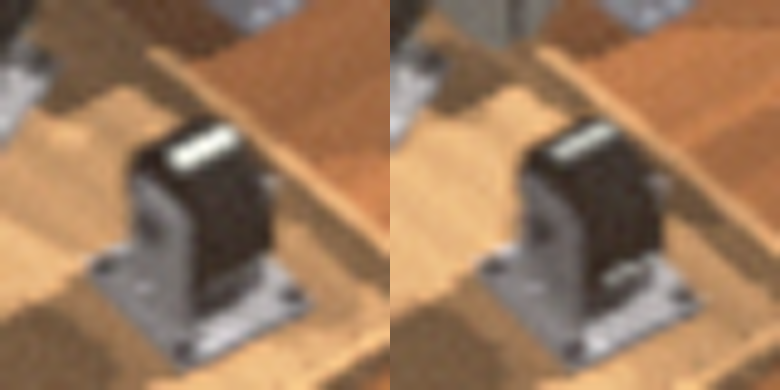

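A turned about 20° and stopped dead. I'll confirm with a firmer stroke, 0.8 mm lower.

```bash
python3 -m inch '[0,0,20,0,1, 40,-3,20,0,1, 70,-5,15,0,1,70,-5,-11.3,0,1, 70,-5,-11.3,0,1, 57,-4,-11.3,0,1,28,-2,-11.3,0,1,0,0,0,0,1]';python3 look.py z5 671 95 40 4
```

```text
time: 5.6
tcp_pos: [0.6289, 0.0973, 0.0667]
tool_rot: [-0.0, 0.733, 0.68, -0.0]
ft_force: [-0.7, 0.1, 0.2]
width: 0.0004
5.8 [0.6302 0.0976 0.0678] [0.1 0.5 0.5]
```

View pics/z5.png

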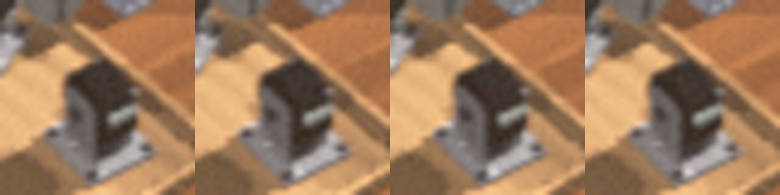

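A binds: it turned further and is still in all four frames. Now B.

```bash
python3 -m inch '[0,0,40,0,1, 20,-20,60,0,1, 35,-60,60,0,1, 50,-105,60,0,1, 61,-148,50,-2,1, 61,-184,20,-2,1, 61,-184,5,-2,1,61,-184,0,-2,1]'; python3 -m inch '[0,0,-11,0,1, 0,0,-11,0,1, -13,1.5,-11,0,1,-42,4,-11,0,1,-70,6,0,0,1]';python3 look.py z6 663 -83 40 4
```

```text
time: 6.6
tcp_pos: [0.6894, -0.0874, 0.0634]
tool_rot: [-0.002, 0.745, 0.667, -0.001]
ft_force: [-0.7, 0.7, -0.2]
width: 0.0005
time: 7.1
tcp_pos: [0.6197, -0.0789, 0.0663]
tool_rot: [-0.0, 0.744, 0.668, -0.0]
ft_force: [-0.8, -0.5, -0.3]
width: 0.0001
7.3 [ 0.6219 -0.0797  0.0684] [ 1.  -0.3  0.7]
```

View pics/z6.png

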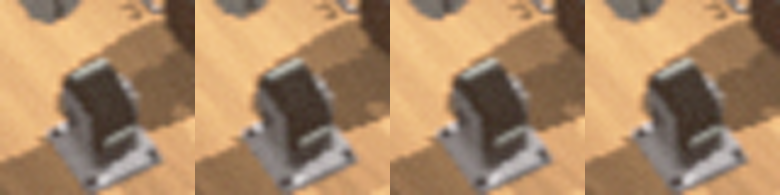

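B turned about 40° and stopped dead, so it also binds. I'll back off to check positions before grasping.

```bash
python3 -m inch '[0,0,40,0,0.6, -30,-30,80,0,0.6, -70,-60,90,0,0.6, -110,-90,90,0,0.6, -150,-120,90,0,0.6, -170,-150,90,0,0.6]'; python3 - <<'E'
from h import *
c=snap('top','t7');s=snap('scene','s7');print(arm.observe()['width'],arm.observe()['tcp_pos'])
t=cv2.cvtColor(c['color'],4);s=cv2.cvtColor(s['color'],4)
cv2.imwrite('pics/z7t.png',cv2.resize(t[165:285,225:385],(800,600),interpolation=cv2.INTER_CUBIC))
cv2.imwrite('pics/z7s.png',cv2.resize(s[150:270,185:345],(800,600),interpolation=cv2.INTER_CUBIC))
E
```

```text
time: 7.9
tcp_pos: [0.4502, -0.2313, 0.1579]
tool_rot: [0.001, 0.744, 0.668, 0.0]
ft_force: [0.1, -1.4, -0.3]
width: 0.0367
0.03732613979779242 [ 0.44940969 -0.23438146  0.15787261]
```

View pics/z7t.png

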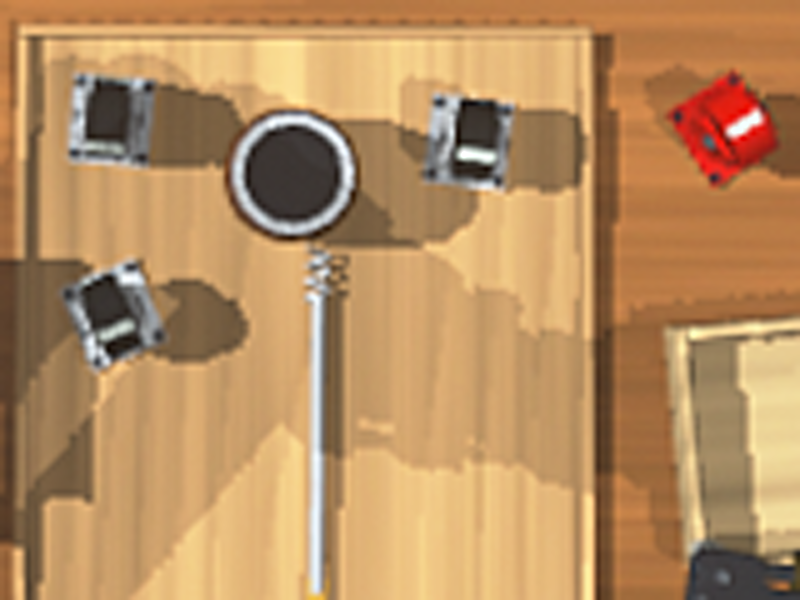

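View pics/z7s.png

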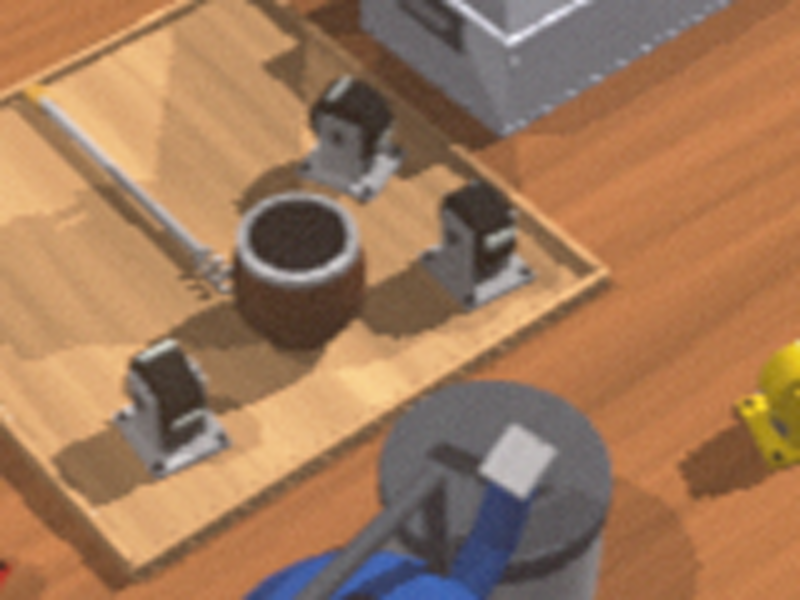

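Nothing has moved: the plate corners are where they were at the start. Grasp B.

```bash
python3 -m inch '[40,28,0,0,0.45, 80,55,0,0,0.45, 120,83,0,0,0.45, 160,110,0,0,0.45, 195,135,0,1,0.45, 212,146,-30,1,0.45, 212,146,-70,1,0.45, 212,146,-100,1,0.45]';python3 -m inch '[0,0,-20,0,0.45, 0,0,-38,0,0.45, 0,0,-38,0,0.45, 0,0,-38,0,0.9,0,0,-38,0,0.9,0,0,-38,0,0.9,0,0,-38,0,0.9]' 20; python3 -m inch '[0,0,20,0,0.9, 0,0,50,0,0.9, 0,0,80,0,0.9,0,0,80,0,0.9]'; python3 look.py z8 662 -83 110 2; python3 -c "
from rig import arm;print(arm.observe()['width'])"
```

```text
time: 8.8
tcp_pos: [0.6642, -0.0822, 0.0543]
tool_rot: [-0.0, 0.738, 0.675, 0.0]
ft_force: [-0.3, -0.1, -0.2]
width: 0.0513
time: 9.5
tcp_pos: [0.6641, -0.0844, 0.0206]
tool_rot: [0.001, 0.739, 0.674, 0.001]
ft_force: [0.5, 2.0, 5.7]
width: 0.0277
time: 9.9
tcp_pos: [0.6662, -0.0854, 0.1048]
tool_rot: [0.004, 0.739, 0.674, 0.003]
ft_force: [0.4, -0.2, -1.1]
width: 0.0277
10.0 [ 0.6632 -0.0848  0.0994] [-0.7 -1.1 -3.1]
0.02752703610967217
```

View pics/z8.png

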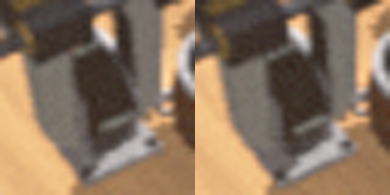

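```bash
python3 -m inch '[-15,-25,10,0,0.9, -35,-65,10,2,0.9, -55,-105,10,4,0.9, -76,-145,10,6,0.9, -98,-185,10,8,0.9, -119,-225,0,10,0.9, -137,-255,-10,10,0.9, -137,-255,-30,10,0.9]'; python3 -m inch '[0,0,-20,0,0.9, 0,0,-40,0,0.9, 0,0,-47,0,0.9,0,0,-47,0,0.9]'; python3 - <<'E'
from h import *
s=snap('scene','s9');s=cv2.cvtColor(s['color'],4)
cv2.imwrite('pics/z9s.png',cv2.resize(s[170:290,40:200],(800,600),interpolation=cv2.INTER_CUBIC))
E
```

```text
time: 10.8
tcp_pos: [0.5227, -0.3436, 0.0674]
tool_rot: [-0.0, 0.679, 0.734, -0.001]
ft_force: [1.2, 0.3, -1.3]
width: 0.028
time: 11.2
tcp_pos: [0.5242, -0.3384, 0.0195]
tool_rot: [-0.002, 0.677, 0.736, -0.0]
ft_force: [-0.8, 0.1, -2.3]
width: 0.028
```

View pics/z9s.png

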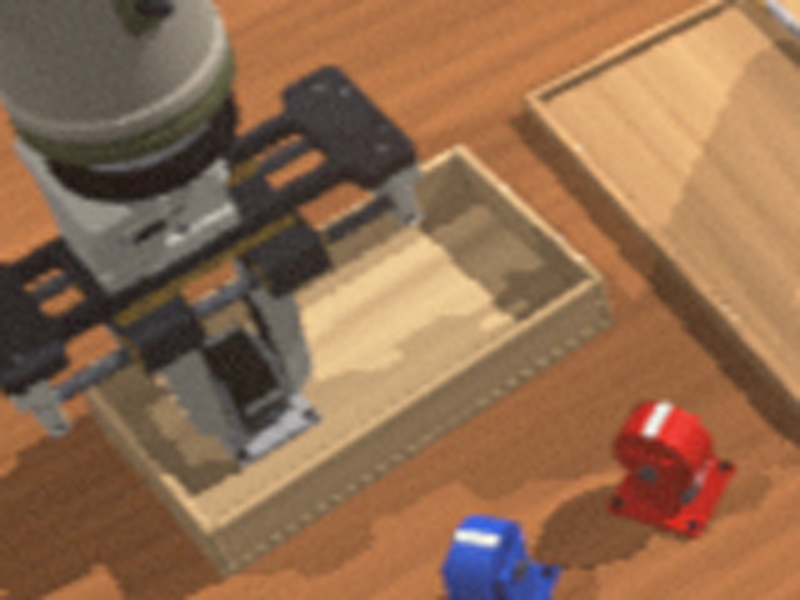

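```bash
python3 -m inch '[0,0,-1.5,0,0.9, 0,0,-3,0,0.9,0,0,-3,0,0.9]'; python3 -m inch '[0,0,0,0,0.5, 0,0,0,0,0.5, 0,0,0,0,0.5,0,0,20,0,0.5,0,0,60,0,0.5, 0,0,100,0,0.5]'; python3 - <<'E'
from h import *
s=snap('scene','s10');s=cv2.cvtColor(s['color'],4)
cv2.imwrite('pics/z10s.png',cv2.resize(s[170:290,40:200],(800,600),interpolation=cv2.INTER_CUBIC))
E
```

```text
time: 11.55
tcp_pos: [0.5252, -0.339, 0.0189]
tool_rot: [-0.001, 0.677, 0.736, -0.0]
ft_force: [-4.7, 3.8, 7.7]
width: 0.0277
time: 12.15
tcp_pos: [0.5249, -0.3389, 0.1185]
tool_rot: [-0.001, 0.677, 0.736, -0.0]
ft_force: [1.5, -0.3, -0.4]
width: 0.0465
```

View pics/z10s.png

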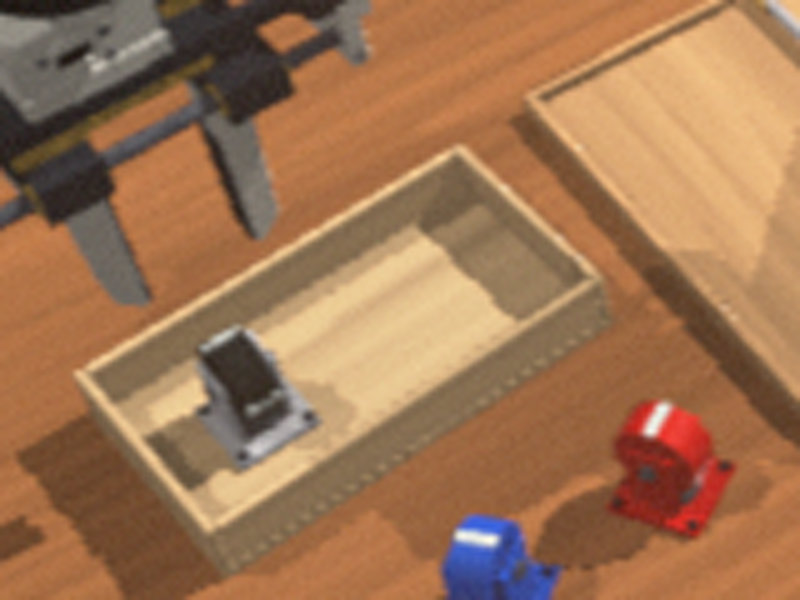

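B stands upright in the crate at (255,395) of this crop. I'll check A and C before the next grasp.

```bash
python3 - <<'E'
from h import *
c=snap('top','t11');s=snap('scene','s11')
t=cv2.cvtColor(c['color'],4);s=cv2.cvtColor(s['color'],4)
cv2.imwrite('pics/z11t.png',cv2.resize(t[165:285,225:385],(800,600),interpolation=cv2.INTER_CUBIC))
cv2.imwrite('pics/z11s.png',cv2.resize(s[150:270,185:345],(800,600),interpolation=cv2.INTER_CUBIC))
E
```

```text
(no output)
```

View pics/z11t.png

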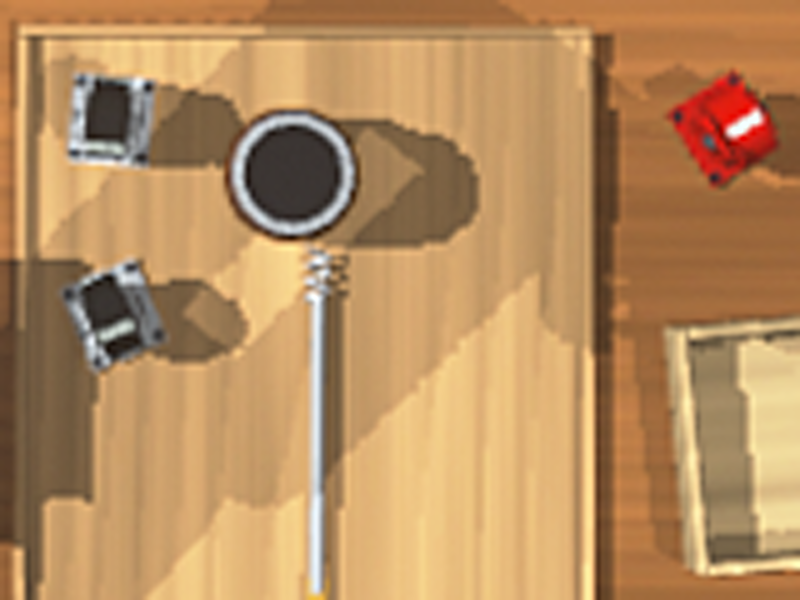

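View pics/z11s.png

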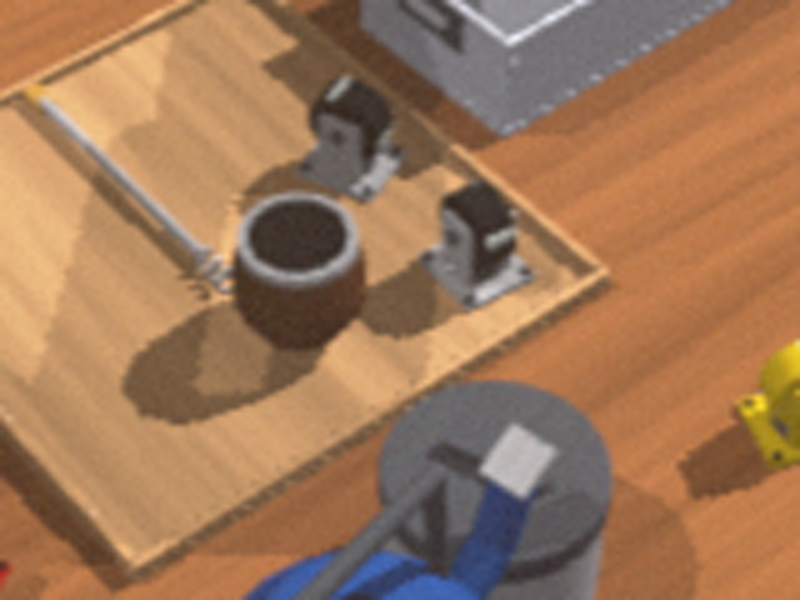

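A and C are unchanged. Grasp A.

```bash
python3 -m inch '[15,44,10,0,0.45, 30,88,20,0,0.45, 45,132,20,0,0.45, 60,176,20,-2,0.45, 74,220,20,-4,0.45, 88,264,20,-6,0.45, 103,308,20,-9,0.45, 118,350,20,-9,0.45]';python3 -m inch '[15,44,0,0,0.45, 28,83,0,0,0.45, 28,83,-30,0,0.45, 28,83,-70,0,0.45,28,83,-70,0,0.45]' ;python3 look.py z12 671 95 40 2 
```

```text
time: 13.1
tcp_pos: [0.6431, 0.0126, 0.1367]
tool_rot: [-0.001, 0.733, 0.68, -0.001]
ft_force: [0.2, -0.3, 0.7]
width: 0.0512
time: 13.6
tcp_pos: [0.6657, 0.0937, 0.0597]
tool_rot: [-0.004, 0.732, 0.681, -0.005]
ft_force: [-2.1, -0.0, -2.2]
width: 0.0509
13.7 [0.6699 0.0933 0.0666] [-0.2 -0.3  0.7]
```

View pics/z12.png

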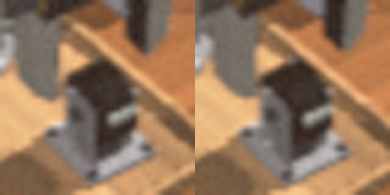

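The fingers straddle A. Descend, close and lift.

```bash
python3 -m inch '[0,1,-25,0,0.45, 0,1,-49,0,0.45, 0,1,-49,0,0.45, 0,1,-49,0,0.9,0,1,-49,0,0.9,0,1,-49,0,0.9,0,1,-49,0,0.9,0,1,-25,0,0.9]' 20; python3 -m inch '[0,0,30,0,0.9, 0,0,65,0,0.9, 0,0,85,0,0.9,0,0,85,0,0.9]'; python3 look.py z13 671 95 110 2
```

```text
time: 14.5
tcp_pos: [0.6689, 0.0943, 0.0405]
tool_rot: [-0.002, 0.733, 0.68, -0.002]
ft_force: [-1.4, -0.7, -3.3]
width: 0.0277
time: 14.9
tcp_pos: [0.6743, 0.0947, 0.1335]
tool_rot: [0.002, 0.733, 0.68, 0.003]
ft_force: [1.1, 0.1, -2.1]
width: 0.0276
15.0 [0.6716 0.0945 0.1282] [-0.3 -0.7 -3.4]
```

View pics/z13.png

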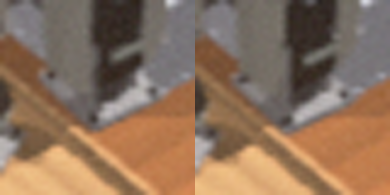

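```bash
python3 -m inch '[-17,-40,0,0,0.9, -36,-83,0,2,0.9, -56,-126,0,4,0.9, -76,-169,0,6,0.9, -96,-212,0,8,0.9, -117,-256,0,9,0.9, -137,-298,0,9,0.9, -155,-334,-10,9,0.9]'; python3 -m inch '[0,0,-30,0,0.9, 0,0,-65,0,0.9, 0,0,-90,0,0.9,0,0,-98,0,0.9,0,0,-100,0,0.9,0,0,-100,0,0.9]';python3 - <<'E'
from h import *
s=snap('scene','s14');s=cv2.cvtColor(s['color'],4)
cv2.imwrite('pics/z14s.png',cv2.resize(s[170:290,40:200],(800,600),interpolation=cv2.INTER_CUBIC))
E
```

```text
time: 15.8
tcp_pos: [0.5149, -0.2412, 0.1174]
tool_rot: [-0.001, 0.677, 0.736, -0.0]
ft_force: [0.1, -0.9, -3.0]
width: 0.0276
time: 16.4
tcp_pos: [0.5147, -0.2383, 0.0176]
tool_rot: [-0.002, 0.677, 0.736, -0.001]
ft_force: [-7.6, 3.9, 9.8]
width: 0.0282
```

View pics/z14s.png

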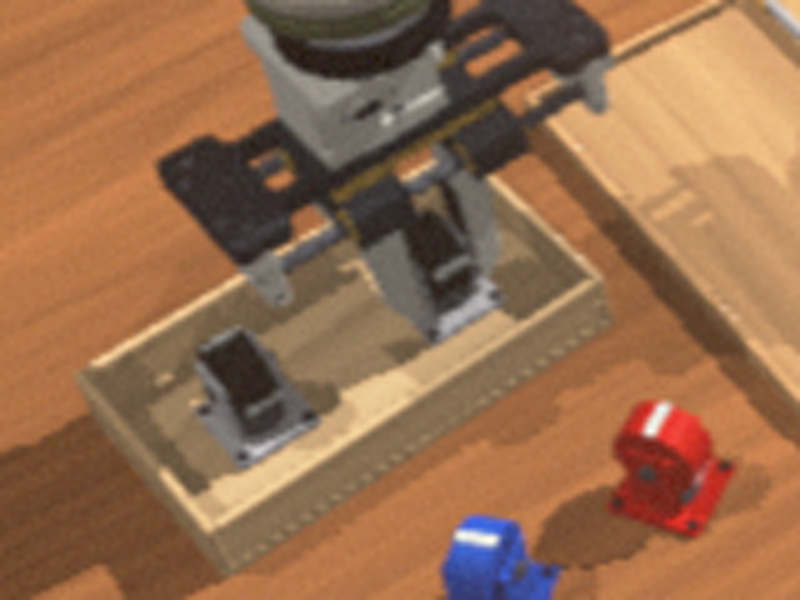

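A rests on the crate floor, with 10 N of upward force. Release and retreat, then look at everything.

```bash
python3 -m inch '[0,0,0,0,0.5, 0,0,0,0,0.5, 0,0,0,0,0.5,0,0,20,0,0.5,0,0,60,0,0.5, 0,0,100,0,0.5,0,0,120,0,0.5]'; python3 - <<'E'
from h import *
c=snap('top','t15');s=snap('scene','s15')
t=cv2.cvtColor(c['color'],4);s=cv2.cvtColor(s['color'],4)
cv2.imwrite('pics/z15t.png',cv2.resize(t[165:285,225:385],(800,600),interpolation=cv2.INTER_CUBIC))
cv2.imwrite('pics/z15s.png',cv2.resize(s[140:290,50:300],(800,480),interpolation=cv2.INTER_CUBIC))
E
```

```text
time: 17.15
tcp_pos: [0.5182, -0.2404, 0.1426]
tool_rot: [0.002, 0.677, 0.736, 0.0]
ft_force: [0.3, -0.6, 0.5]
width: 0.0468
```

View pics/z15t.png

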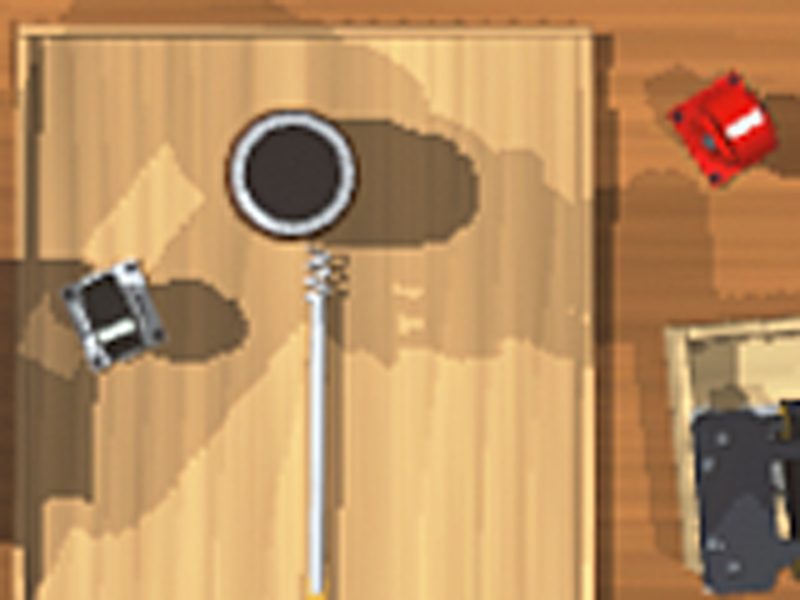

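View pics/z15s.png

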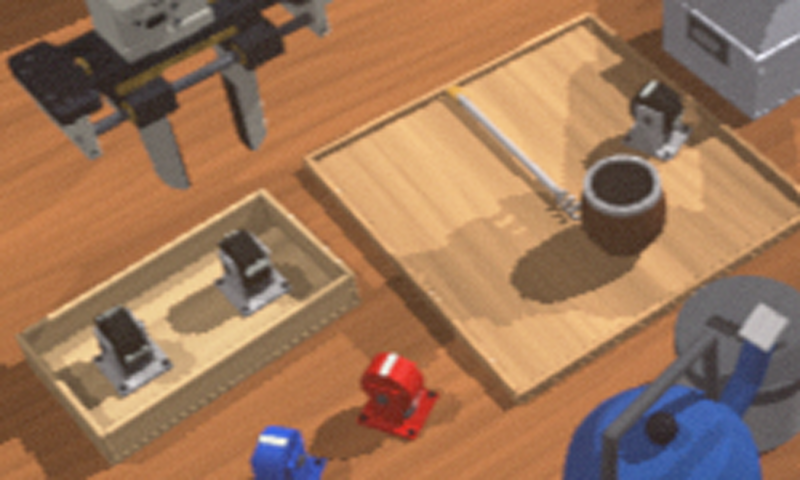

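A and B stand upright in the crate, and C is unmoved. Grasp C.

```bash
python3 -m inch '[7,44,0,2,0.45, 15,88,0,5,0.45, 23,132,0,8,0.45, 31,176,0,11,0.45, 39,220,0,14,0.45, 47,264,0,18,0.45, 54,308,0,18,0.45, 57,331,-20,18,0.45]';python3 -m inch '[0,0,-30,0,0.45, 0,0,-50,0,0.45, 0,0,-50,0,0.45]' ;python3 look.py z16 574 92 40 2 
```

```text
time: 18.05
tcp_pos: [0.5751, 0.0951, 0.1195]
tool_rot: [0.001, 0.553, 0.833, 0.001]
ft_force: [0.2, -0.9, -0.7]
width: 0.0512
time: 18.35
tcp_pos: [0.5695, 0.0916, 0.0629]
tool_rot: [-0.004, 0.553, 0.833, -0.003]
ft_force: [0.0, -0.5, 0.8]
width: 0.0513
18.45 [0.5726 0.0914 0.0674] [ 0.6  1.1 -0. ]
```

View pics/z16.png

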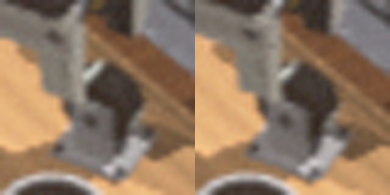

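```bash
python3 -m inch '[0,0,-25,0,0.45, 0,0,-49,0,0.45, 0,0,-49,0,0.45, 0,0,-49,0,0.9,0,0,-49,0,0.9,0,0,-49,0,0.9,0,0,-49,0,0.9,0,0,-25,0,0.9]' 20; python3 -m inch '[0,0,40,0,0.9, 0,0,85,0,0.9, 0,0,105,0,0.9,0,0,105,0,0.9]'; python3 look.py z17 574 92 130 2
```

```text
time: 19.25
tcp_pos: [0.5711, 0.0913, 0.0411]
tool_rot: [-0.002, 0.554, 0.833, -0.002]
ft_force: [-0.2, 0.4, -2.9]
width: 0.0282
time: 19.65
tcp_pos: [0.5765, 0.0916, 0.1535]
tool_rot: [0.003, 0.554, 0.833, 0.002]
ft_force: [0.8, 0.5, -1.9]
width: 0.0279
19.75 [0.5735 0.0915 0.148 ] [-0.2  0.9 -2.6]
```

View pics/z17.png

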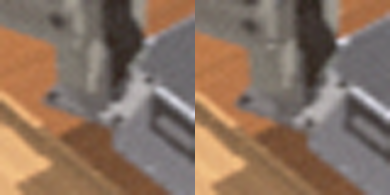

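```bash
python3 -m inch '[-8,44,0,-8,0.9, -16,88,0,-16,0.9, -24,132,0,-23,0.9, -29.5,163,0,-23,0.9, -29.5,163,-30,-23,0.9,-29.5,163,-55,-23,0.9,-29.5,163,-60,-23,0.9,-29.5,163,-60,-23,0.9]'; python3 - <<'E'
from h import *
c=snap('top','t18');s=snap('scene','s18')
t=cv2.cvtColor(c['color'],4);s=cv2.cvtColor(s['color'],4)
cv2.imwrite('pics/z18s.png',cv2.resize(s[30:180,220:400],(720,600),interpolation=cv2.INTER_CUBIC))
E
```

```text
time: 20.55
tcp_pos: [0.5419, 0.2535, 0.0854]
tool_rot: [-0.001, 0.709, 0.706, -0.003]
ft_force: [-0.0, -1.4, -2.2]
width: 0.0281
```

View pics/z18s.png

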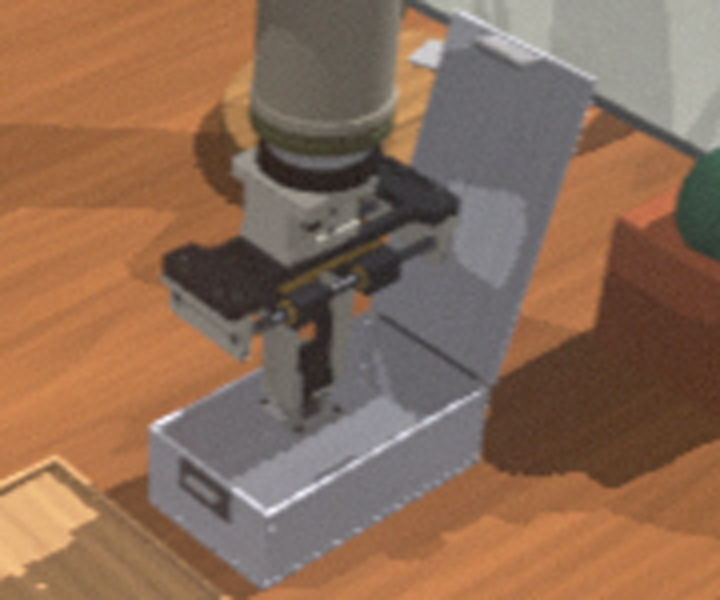

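C is centred over the case, above the wall tops. Lower it.

```bash
python3 -m inch '[0,0,-25,0,0.9, 0,0,-50,0,0.9, 0,0,-64,0,0.9, 0,0,-68,0,0.9,0,0,-70,0,0.9,0,0,-70,0,0.9]'; 
```

```text
time: 21.25
tcp_pos: [0.5451, 0.2546, 0.0205]
tool_rot: [0.0, 0.709, 0.706, 0.001]
ft_force: [-0.2, 0.3, -1.7]
width: 0.0277
```

```bash
python3 -m inch '[0,0,-1,0,0.9, 0,0,-2,0,0.9,0,0,-2,0,0.9]'
```

```text
time: 21.55
tcp_pos: [0.5453, 0.2547, 0.0204]
tool_rot: [0.0, 0.709, 0.706, 0.001]
ft_force: [-11.4, -5.2, 20.2]
width: 0.0278
```

```bash
python3 -m inch '[0,0,1.5,0,0.9, 0,0,1.5,0,0.5, 0,0,1.5,0,0.5, 0,0,1.5,0,0.5,0,0,20,0,0.5,0,0,60,0,0.5, 0,0,100,0,0.5,0,0,140,0,0.5]';python3 -m inch '[-40,-20,0,0,1, -80,-40,0,0,1, -120,-60,0,0,1,-150,-80,0,0,1,-150,-100,0,0,1]'; python3 - <<'E'
from h import *
c=snap('top','t19');s=snap('scene','s19')
t=cv2.cvtColor(c['color'],4);s=cv2.cvtColor(s['color'],4)
cv2.imwrite('pics/z19s.png',cv2.resize(s[30:180,220:400],(720,600),interpolation=cv2.INTER_CUBIC))
cv2.imwrite('pics/z19t.png',cv2.resize(t[180:300,60:220],(800,600),interpolation=cv2.INTER_CUBIC))
E
```

```text
time: 22.35
tcp_pos: [0.5439, 0.2544, 0.1578]
tool_rot: [-0.0, 0.709, 0.706, -0.0]
ft_force: [0.3, -0.2, 0.7]
width: 0.0462
time: 22.85
tcp_pos: [0.3911, 0.1541, 0.1559]
tool_rot: [-0.0, 0.708, 0.706, -0.001]
ft_force: [1.8, 0.2, 0.0]
width: 0.0114
```

View pics/z19s.png

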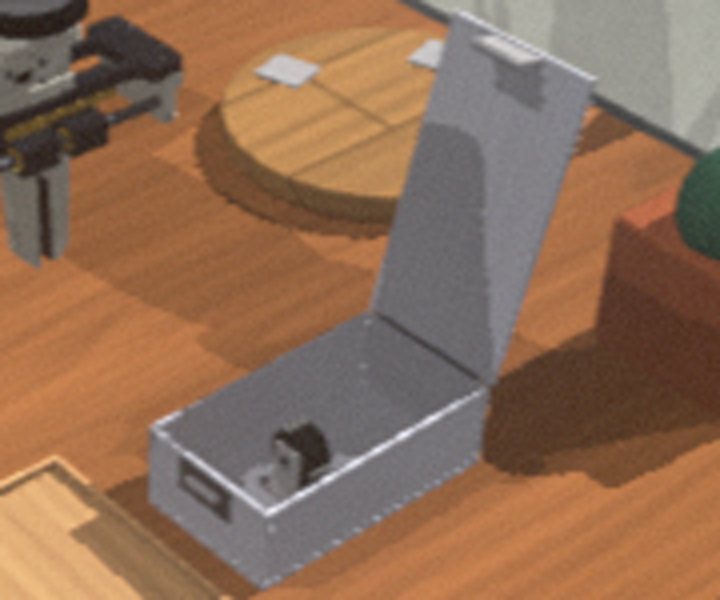

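View pics/z19t.png

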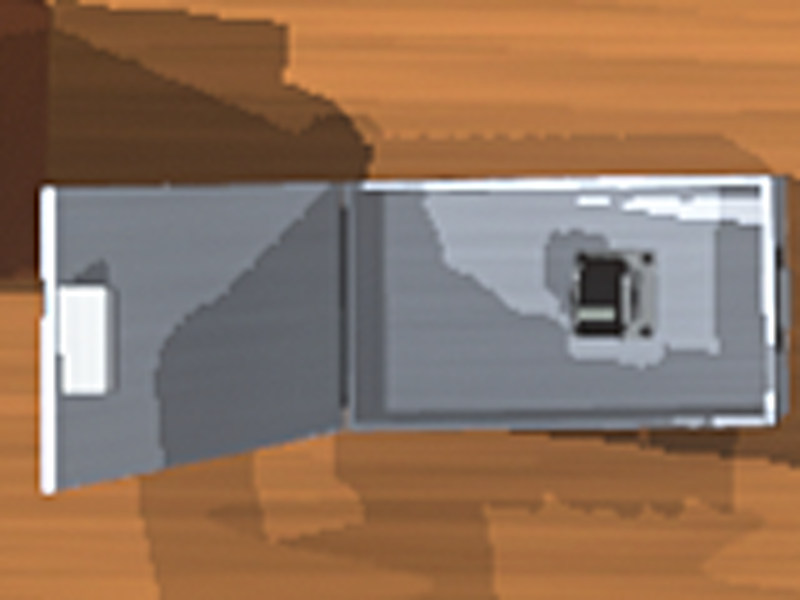

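C stands upright in the case, at (610,295) of the top crop. Before working on the lid I'll check where the planter and its plants reach.

```bash
python3 - <<'E'
from h import *
c=arm.camera('top');s=arm.camera('scene')
for z in(.06,.1): print('planter corners top',z,[(ray(c,u,v,z)*1000).round() for u,v in((68,178),(68,236))])
for z in(.1,.15,.2): print('ball',z,(ray(c,22,205,z)*1000).round(),(ray(s,406,80,z)*1000).round())
for y in (.15,.154): print(proj(c,(.544,y,.072)))
print('lid edge',[(ray(c,u,v,.266)*1000).round() for u,v in((69,216),(70,278))])
E
```

```text
planter corners top 0.06 [array([689., 521.,  60.]), array([550., 518.,  60.])]
planter corners top 0.1 [array([686., 505., 100.]), array([553., 502., 100.])]
ball 0.1 [623. 610. 100.] [592. 640. 100.]
ball 0.15 [622. 586. 150.] [636. 570. 150.]
ball 0.2 [622. 561. 200.] [680. 500. 200.]
[221.7269787  240.80760662]
[220.0305786  240.78783576]
lid edge [array([601., 435., 266.]), array([479., 430., 266.])]
```

```bash
python3 - <<'E'
import cv2
s=cv2.imread('pics/s19.png');cv2.imwrite('pics/z20.png',cv2.resize(s[0:200,300:512],(636,600)))
E
```

```text
(no output)
```

View pics/z20.png

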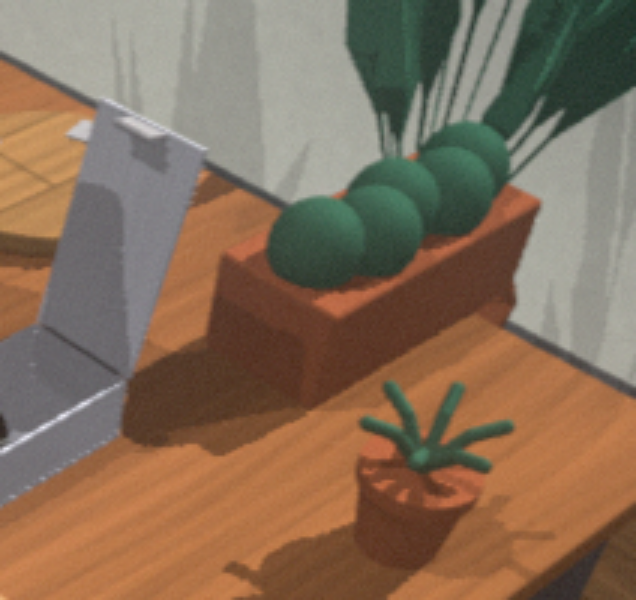

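Planter and balls top out below about 0.18 m, and the hand will stay above 0.23 m, so it is clear. The lid's free edge is at about y=435. I'll go over it high and drop the closed fingers in behind it.

```bash
python3 -m inch '[0,10,45,-8,1, 0,20,90,-16,1, 0,30,135,-24,1, 10,60,150,-32,1, 28,100,150,-40,1, 46,140,150,-48,1, 64,180,150,-56,1, 82,220,150,-64,1]'; python3 -m inch '[18,40,0,-8,1, 36,80,0,-16,1, 54,110,0,-24,1, 62,125,0,-26,1, 62,125,0,-26,1,62,125,0,-26,1]'; python3 - <<'E'
from h import *
o=arm.observe();print(o['joint_positions'].round(2))
c=snap('top','t21');s=snap('scene','s21')
s=cv2.cvtColor(s['color'],4)
cv2.imwrite('pics/z21s.png',cv2.resize(s[0:180,220:436],(720,600),interpolation=cv2.INTER_CUBIC))
E
```

```text
time: 23.85
tcp_pos: [0.4769, 0.3776, 0.3059]
tool_rot: [-0.0, 0.975, 0.22, -0.0]
ft_force: [0.4, -0.9, 0.9]
width: 0.0007
time: 24.45
tcp_pos: [0.5379, 0.5001, 0.3052]
tool_rot: [0.001, 1.0, -0.001, -0.001]
ft_force: [0.7, 0.2, 0.5]
width: 0.0004
[ 0.68  0.5   0.88 -0.    1.76  0.68]
```

View pics/z21s.png

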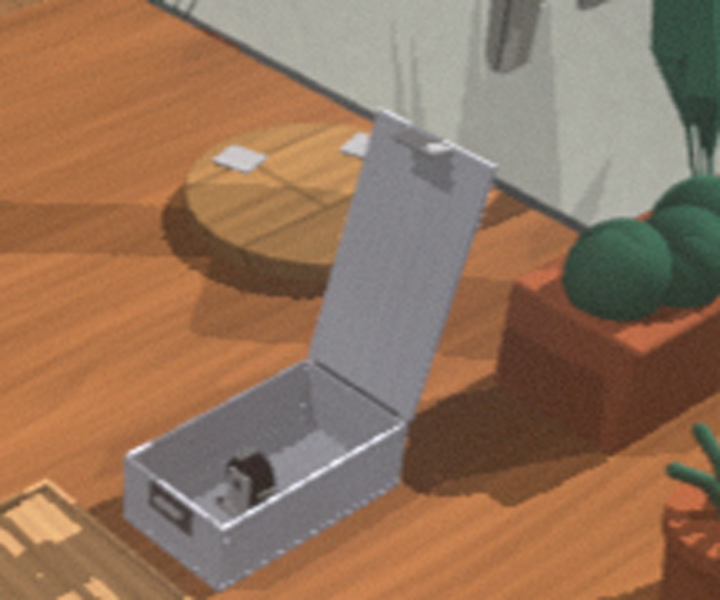

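```bash
python3 -m inch '[2,0,-40,0,1, 4,0,-73,0,1, 4,0,-73,0,1, 4,-25,-73,0,1, 4,-50,-73,0,1, 4,-75,-73,0,1, 4,-95,-73,0,1, 4,-115,-73,0,1]'; python3 - <<'E'
from h import *
s=snap('scene','s22')
s=cv2.cvtColor(s['color'],4)
cv2.imwrite('pics/z22s.png',cv2.resize(s[0:180,220:436],(720,600),interpolation=cv2.INTER_CUBIC))
E
```

```text
time: 25.35
tcp_pos: [0.5428, 0.3839, 0.2374]
tool_rot: [-0.001, 1.0, -0.002, 0.002]
ft_force: [0.6, 1.6, 0.9]
width: 0.0001
```

View pics/z22s.png

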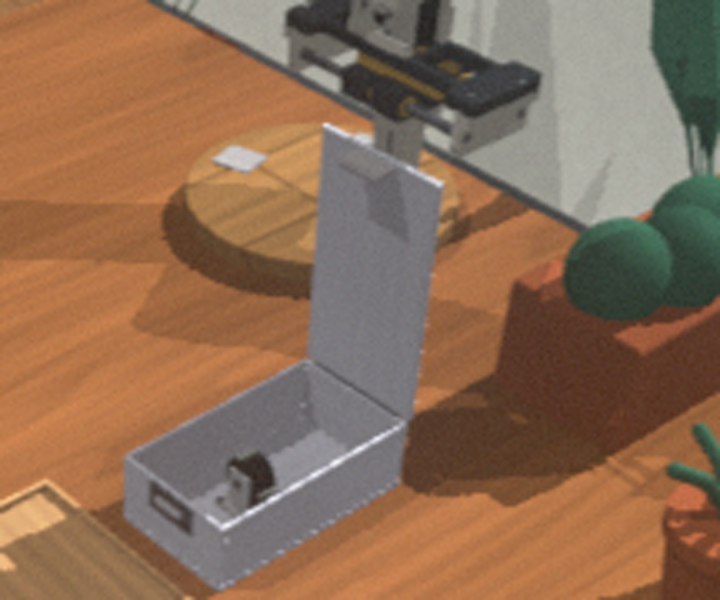

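The lid is nearly upright. Follow its arc over.

```bash
python3 -m inch '[0,-23,0,0,1, 0,-46,-1,0,1, 0,-68,-7,0,1, 0,-90,-14,0,1, 0,-110,-25,0,1, 0,-130,-37,0,1, 1,-148,-54,0,1, 2,-165,-71,0,1]'; python3 -m inch '[0,-10,-13,0,1, 0,-19,-27,0,1, 0,-28,-42,0,1, 0,-36,-58,0,1,0,-36,-58,0,1]'; python3 - <<'E'
from h import *
s=snap('scene','s23')
s=cv2.cvtColor(s['color'],4)
cv2.imwrite('pics/z23s.png',cv2.resize(s[0:180,220:436],(720,600),interpolation=cv2.INTER_CUBIC))
E
```

```text
time: 26.2
tcp_pos: [0.5451, 0.2193, 0.1649]
tool_rot: [-0.001, 1.0, -0.002, 0.002]
ft_force: [0.2, 0.1, 0.4]
width: 0.0006
time: 26.7
tcp_pos: [0.5423, 0.1822, 0.1014]
tool_rot: [0.001, 1.0, -0.002, -0.002]
ft_force: [-0.3, -0.3, -0.9]
width: 0.0006
```

View pics/z23s.png

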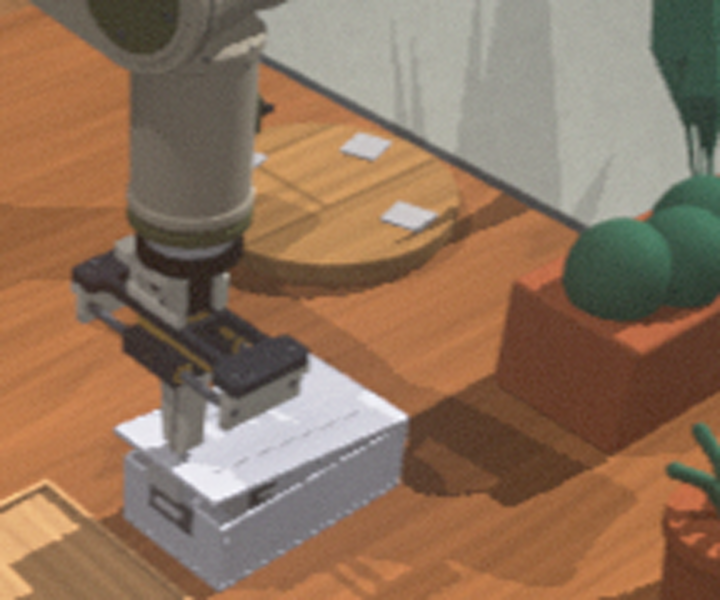

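The lid is almost down with the finger on it. Press near the free edge, watching the force.

```bash
python3 -m inch '[0,-8,-5,0,1, 0,-16,-12,0,1, 0,-18,-19,0,1, 0,-18,-23,0,1,0,-18,-25,0,1]'; python3 -m inch '[0,0,-2,0,1,0,0,-4,0,1,0,0,-4,0,1]';python3 -m inch '[0,0,-2,0,1,0,0,-3,0,1,0,0,-3,0,1]'
```

```text
time: 27.25
tcp_pos: [0.5443, 0.1646, 0.0798]
tool_rot: [0.001, 1.0, -0.002, 0.0]
ft_force: [-2.9, -3.8, 6.8]
width: 0.0006
time: 27.55
tcp_pos: [0.5441, 0.1656, 0.0752]
tool_rot: [-0.0, 1.0, -0.002, -0.0]
ft_force: [0.5, 0.5, -0.2]
width: 0.0006
time: 27.85
tcp_pos: [0.544, 0.1657, 0.0724]
tool_rot: [-0.0, 1.0, -0.002, -0.0]
ft_force: [0.2, 0.1, 0.6]
width: 0.0006
```

```bash
python3 -m inch '[0,0,-1,0,1,0,0,-2,0,1,0,0,-2,0,1]'; python3 -m inch '[0,0,20,0,1,0,0,60,0,1,0,0,100,0,1, -30,-20,120,0,1,-70,-40,120,0,1,-110,-60,120,0,1,-140,-80,120,0,1,-140,-80,120,0,1]'; python3 - <<'E'
from h import *
c=snap('top','t24');s=snap('scene','s24')
s=cv2.cvtColor(s['color'],4);t=cv2.cvtColor(c['color'],4)
cv2.imwrite('pics/z24s.png',cv2.resize(s[60:290,50:350],(782,600),interpolation=cv2.INTER_CUBIC))
cv2.imwrite('pics/z24l.png',cv2.resize(s[90:190,240:360],(720,600),interpolation=cv2.INTER_CUBIC))
cv2.imwrite('pics/z24t.png',cv2.resize(t[90:300,60:460],(800,420),interpolation=cv2.INTER_CUBIC))
E
```

```text
time: 28.15
tcp_pos: [0.5442, 0.1657, 0.0719]
tool_rot: [-0.0, 1.0, -0.002, 0.0]
ft_force: [-5.6, -1.8, 12.2]
width: 0.0005
time: 28.95
tcp_pos: [0.4014, 0.0841, 0.1901]
tool_rot: [0.0, 1.0, -0.003, -0.0]
ft_force: [0.2, 0.1, 0.5]
width: 0.0004
```

View pics/z24s.png

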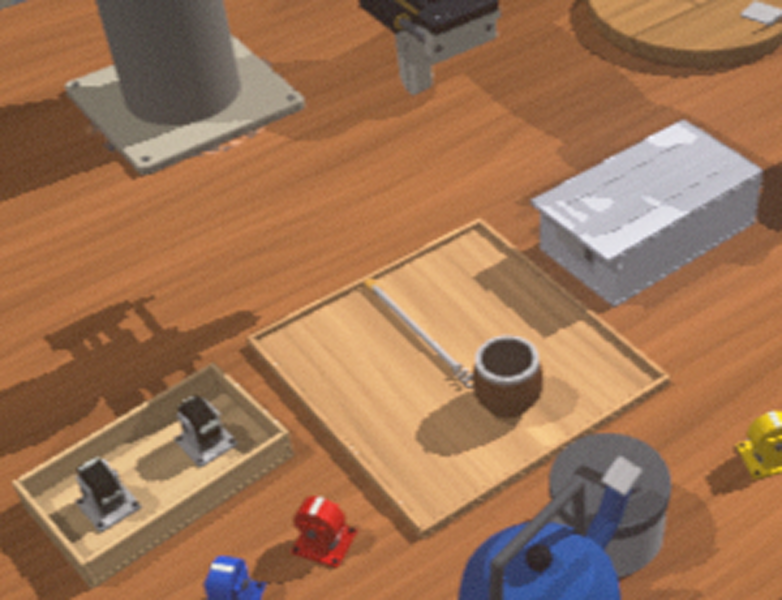

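View pics/z24l.png

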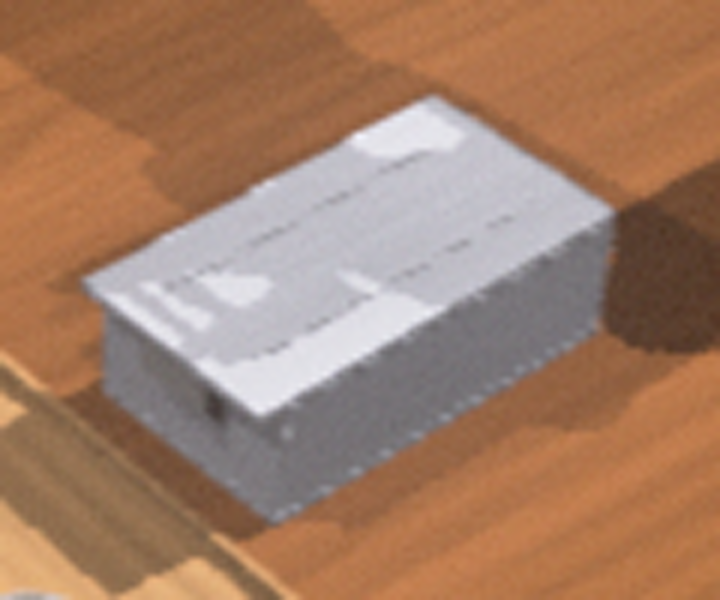

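View pics/z24t.png

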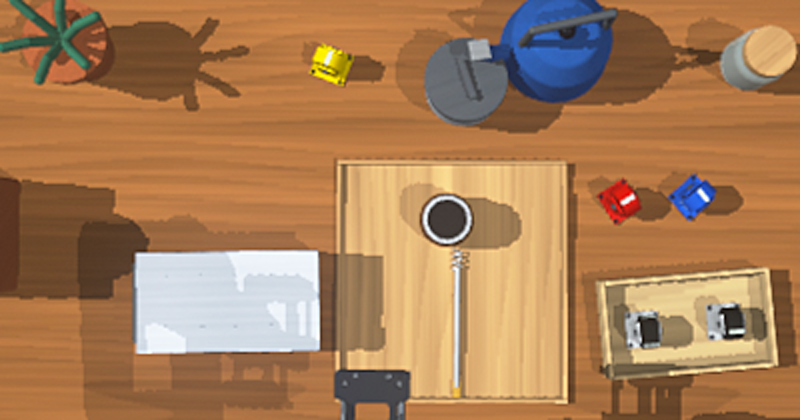

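The lid lies flush on the case, having met 12 N at z = 71.9 mm. A and B stand in the crate, the tray holds only the gourd and the bombilla, and the tin is in place.

```bash
python3 -c "
from rig import arm;print(arm.hand_in())"
```

```text
the job is handed in; nothing more can be done
None
```

The job is handed in at about 29 s on the robot's clock. All three castors on the tray were spun and sorted, and the case is shut.

- **Sorting:** One wheel ran on after the finger left, shown by its bars moving across four frames, so that castor stands in the aluminium case. The other two stopped dead: one after two strokes, the other after a single stroke that turned it about 40°. Both stand upright in the plywood crate.
- **Lid:** Pressing the free edge met about 7 N at 80 mm, which fell to zero as it snapped past the catch. It then stopped at 71.9 mm under 12 N, matching the 72 mm expected for a shut lid. I judged the click from these readings and the flush lid in the pictures, as the catch itself could not be read.
- **Last pictures:** Both crate castors are upright, and the gourd, bombilla and tin look undisturbed. The case castor was upright when last seen, just before the lid came over; it cannot be seen now. I saw no castor knocked aside during the run, and no check failed or disagreed.

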